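# Unfold the worktop chopping board

### The arm

A 6-joint arm with a two-finger parallel gripper is mounted at the origin on a cart in front of the work surface, level with it; the furniture and walls round the work are solid. World frame = base frame: x ahead of the robot, y to its left, z up, the work surface at z = 0. Lengths are in m, angles in rad, forces in N, time in s.
With the tool pointing down it reaches from about 0.35 to 0.975 m from the base axis. Payload 4.9 kg.
Tool frame: the origin (TCP) lies on the mounting face of the last link; the fingertips stand 173 mm ahead of it and the grasp point (between the pads) lies 155 mm ahead of it (tcp_to_grasp is the distance from the TCP to the grasp point, in m); z points along the fingers, y is the line along which they close (so a half turn about z gives the same grasp; the last joint's range is limited). The gripper opens to 85 mm and grips with 20 to 120 N. Pads are 22 mm wide; open, the fingers measure 114 mm over their backs; the gripper's body (76 mm by 85 mm) begins 54 mm behind the grasp point. The pads swing forward as they close: fully open they stand 13 mm farther back than shut.
Start: joints at [1.14, 0.053, 1.613, -0, 1.476, -0.119], TCP at [0.192, 0.595, 0.405] pointing down, gripper open.
Joint ranges: [-3.01, 3.01], [-1.01, 2.22], [0.06, 2.58], [-1.02, 4.17], [0.09, 2.62], [-3.14, 3.14]. Speed limits (rad/s): [2.57, 2.57, 3.14, 3.14, 3.14, 3.14].

### API

Orientations are given as a rotation vector (axis times angle).
In Python, from station import get_obs, get_image, calibration, finish_job, tcp_to_grasp gives the robot as it stands. The module is installed in compiled form; this text tells all that it offers.
- The arm moves only by the tool arm_command, never from a script. Its argument "plan" is a list that holds one entry, the list of rows, each a list of 6 numbers: the shift along the tool's x, y, z in cm, then the turn, a rotation vector about the tool's x, y, z in rad. A call has 1 to 12 rows; each row is the pose to reach, as a shift and turn from the pose commanded when the call began, along the tool's axes at that moment; what a row does not reach only later rows make up. A row lasts 1/12 s, in which the tool goes at most 41.7 mm and 7.16 degrees, less where a joint would pass 70% of its speed; a pose out of reach is approached as far as the arm can. A call with a gripper value outside its range is refused whole. "gripper" is the closure, from -1 (fully open) to 1 (shut), set as the call begins (left out, the last holds). The fingers move at their own pace and stop on an object; "force" is the grip in N (left out, the last holds). Time passes only in rows, so rows that repeat a pose let the fingers close. It gives the time, the measured TCP pose, the force, the opening and the grip force at its end, in the units of the state.
- get_obs(): the state, without advancing time (a new reading comes with each control period).
- get_image(name): name is "side" or "top"; returns (picture, depth): 480x640x3 uint8, blue, green, red; 480x640 float32, m along the optical axis (not along the pixel's ray), 0 where there is no reading.
- calibration(name): a dict with "fx", "fy", "cx", "cy" (pixels), "pose" (4x4, takes a point from camera to world coordinates). Camera axes: x right, y up, looking along -z (the intrinsics and any distortion apply to the point x, -y, -z); pixel columns grow to the right and rows downward; lengths in m; the calibration is good to about 2 mm. A picture is of the moment at which its call begins. calibration takes no time and is no camera call.
- finish_job(): hands the job in; it is judged then, once.
The state is a dict: "t": time; "q": joint angles; "dq": joint speeds; "effort": joint torques, N m; "tool_pos": TCP position; "tool_rot": TCP orientation; "contact_force": force on the tool from outside, world axes, zero at the start; "wrist_torque": the same for the moment, N m; "opening": finger opening in m; "grip_force": force on a finger pad.
Only numpy, scipy, OpenCV 4.12 (cv2) and the standard library are available. Lean on these libraries where they do the work, as an engineer would, in place of code of your own. Each camera call takes 0.05 s, during which the arm holds its last target. There are 200 camera calls.

### The job

Unfold the small folding chopping board: first push the small food tin that stands beside it along the worktop until it stands wholly clear of the patch where the leaf will come to lie, and only then push the half-raised leaf up and over its hinge and press it down until it lies flat on the other side. Do it by pushing with the fingers only: the tin stays upright on the worktop, neither the tin nor the board is picked up or dragged off, the leaf is not flung over or slapped down, and the other things are left alone.

Things in the scene. Friction and masses are not known exactly. Their poses are not given: they have to be found in the camera images.
- folding_board: loose wooden folding board. Origin on the worktop below the middle of the hinge line (spine; 12 mm up); x along the spine, roughly away from the robot; y level, to the side where the leaf shall lie (robot's left); z up. Base slab (0.75 kg, 12 mm thick): x -90 to 90, y -140 to 0 mm. The unfolded leaf covers x -90 to 90, y 0 to 140 mm, upper face level with the base's
- leaf (a joint): the board's leaf, a 180x140x9 mm wooden slab (0.2 kg): 0 folded onto the base, 1.57 upright, 3.14 flat on the other side (stop). Starts at 0.4 to 0.8. Stiff hinge (0.24 N m): it stays at any angle, and takes 1 to 3.5 N at the free edge to move. Its inner face (underneath when folded, uppermost when unfolded) is in plane with the spine; the outer face has rubber feet 2.5 mm high
- leaf_edge (a point): middle of the leaf's free edge (mid-thickness), 140 mm from the spine and 4.5 mm from the leaf's inner face; its x axis runs along the spine like the board's
- food_tin: small round food tin, 57 mm across, 72 mm tall, 0.14 to 0.26 kg, standing upright on the worktop in the place where the leaf shall lie. Origin: centre of its underside
- salt: glass salt shaker with grey domed cap, 44 mm wide, 90 mm tall, standing behind the folding board. Bystander: leave it alone. Origin: centre of its underside
- match_box: small matchbox, 35x52x14 mm, lying flat left of the board, near the front. Bystander. Origin: centre of its underside
- spoon: metal spoon, 188x39x16 mm, lying left of the board. Bystander. Origin: under its middle
- tongs: long metal kitchen tongs, 357x70x34 mm, lying in front of the hob, far left. Bystander. Origin: under its middle
- fork: metal fork, 193x26x15 mm, lying beside the spoon, left of the board. Bystander. Origin: under its middle
Mind the look-alikes: they are no part of the job. What is shaped like the food_tin but orange or red is not meant.

How it is judged:
On the way, in this order (a step that is already met when the one before it is completed fails the run):
1. the tin stands upright, clear of the landing patch, while the leaf is still on its first side ((x of food_tin in the frame of folding_board above 0.12 m or x of food_tin in the frame of folding_board below -0.12 m or y of food_tin in the frame of folding_board above 0.17 m) and angle between food_tin's own z axis and vertical below 0.15 rad and height (world z) of food_tin between -0.01 and 0.008 m and value of joint leaf below 1 rad), for 0.2 s.
2. the leaf lies flat on the other side (value of joint leaf above 3.05 rad), for 0.2 s.
At the end, for the whole second after the job is handed in: Leaf at rest flat on the other side (hinge above 3.05 rad), board flat on the worktop (0.05 rad, 6 mm); tin at rest upright (0.15 rad) on the worktop, its centre over 120 mm from the board's origin along the spine, or over 170 mm from the spine on the landing side ((x of food_tin in the frame of folding_board above 0.12 m or x of food_tin in the frame of folding_board below -0.12 m or y of food_tin in the frame of folding_board above 0.17 m) and angle between food_tin's own z axis and vertical below 0.15 rad and height (world z) of food_tin between -0.01 and 0.008 m and value of joint leaf above 3.05 rad and velocity of joint leaf below 0.1 rad/s and linear speed of food_tin below 0.02 m/s and angle between folding_board's own z axis and vertical below 0.05 rad and height (world z) of folding_board below 0.006 m); the robot touches nothing.
It fails at once if the tin is lifted off the worktop or tipped over (height (world z) of food_tin above 0.015 m or angle between food_tin's own z axis and vertical above 0.5 rad).
It fails at once if the board is lifted, tipped up or dragged away (more than 50 mm) (height (world z) of folding_board above 0.02 m or angle between folding_board's own z axis and vertical above 0.2 rad or distance of folding_board from where it was at the start of the episode above 0.05 m).
It fails at once if the leaf is flung over or slapped down (faster than 4 rad/s) (velocity of joint leaf above 4 rad/s).
It fails at once if a bystander is moved more than 25 mm (distance of any of salt, match_box, spoon, tongs, fork from where it was at the start of the episode above 0.025 m).
It also fails if it takes over 64 s, if anything falls off the work surface, if the arm or the gripper's body presses on something with over 40 N, if the wrist force passes 120 N, or if a joint passes its speed limit or range.

## Working session

There is one attempt and no reset: what is moved stays moved. The work goes in short steps, Python scripts to look and compute and a tool call to move; the robot and the scene stay as the last step left them, time stands still between calls to the robot, and variables do not carry over. Pictures are saved under pics/ and viewed, at most 10 in all, crops included, and the job is handed in when it is done.

Besides the shell and the picture viewer there is one more tool, called after ">>>" in YAML: its name, and indented under it one key for each argument. arm_command: Moves the arm, as the interface text tells. Its arguments: {"type":"object","properties":{"plan":{"type":"array"},"gripper":{"type":"number"},"force":{"type":"number"}},"required":["plan"]}

```bash
mkdir -p pics; cat > h.py <<'E'
import numpy as np,cv2
from station import *
from scipy.spatial.transform import Rotation as R
def world(name,d):
    c=calibration(name);v,u=np.mgrid[0:480,0:640]
    p=np.stack([(u-c['cx'])/c['fx']*d,-(v-c['cy'])/c['fy']*d,-d],-1)
    P=np.array(c['pose']);return p@P[:3,:3].T+P[:3,3]
def rel(target,Rt=None):
    o=get_obs();r=R.from_rotvec(o['tool_rot']);return r.inv().apply(np.array(target)-o['tool_pos'])*100
E
python3 - <<'E'
from h import *
for n in('top','side'):
    im,d=get_image(n);cv2.imwrite(f'pics/{n}0.png',im);np.save(f'{n}0.npy',world(n,d))
    print({k:np.round(v,3) for k,v in calibration(n).items()})
o=get_obs();print(o);print(R.from_rotvec(o['tool_rot']).as_matrix().round(3),tcp_to_grasp)
E
```

```text
{'fx': np.float64(601.51), 'fy': np.float64(601.51), 'cx': np.float64(324.791), 'cy': np.float64(242.061), 'pose': array([[-0.253,  0.919, -0.302,  0.079],
       [-0.967, -0.241,  0.079,  0.026],
       [-0.   ,  0.312,  0.95 ,  1.565],
       [ 0.   ,  0.   ,  0.   ,  1.   ]])}
{'fx': np.float64(494.059), 'fy': np.float64(494.059), 'cx': np.float64(321.075), 'cy': np.float64(244.949), 'pose': array([[-0.963,  0.166, -0.213,  0.301],
       [-0.27 , -0.552,  0.789,  0.835],
       [ 0.013,  0.817,  0.576,  0.711],
       [ 0.   ,  0.   ,  0.   ,  1.   ]])}
{'t': 0.1, 'q': array([ 1.13999046e+00,  5.32980487e-02,  1.61417067e+00, -4.45517033e-06,
        1.47600555e+00, -1.18972697e-01]), 'dq': array([ 0.00170042,  0.00136607, -0.00322287, -0.00139205,  0.00132557,
       -0.00103029]), 'effort': array([ 3.45198832e-04, -3.94903207e+01, -3.71364248e+01, -1.76775907e-04,
        3.96446034e-03, -7.94826008e-06]), 'tool_pos': array([0.19163233, 0.59463705, 0.40357283]), 'tool_rot': array([-4.87764690e-01, -3.10298242e+00,  2.84609739e-03]), 'contact_force': array([ 0.18245374, -0.48086803, -0.40428117]), 'wrist_torque': array([ 0.0179179 , -0.05880923,  0.0393324 ]), 'grip_force': 0.0, 'opening': 0.08569249619628293}
[[-0.952  0.307 -0.001]
 [ 0.307  0.952 -0.002]
 [ 0.    -0.002 -1.   ]] 0.1547
```

View pics/top0.png

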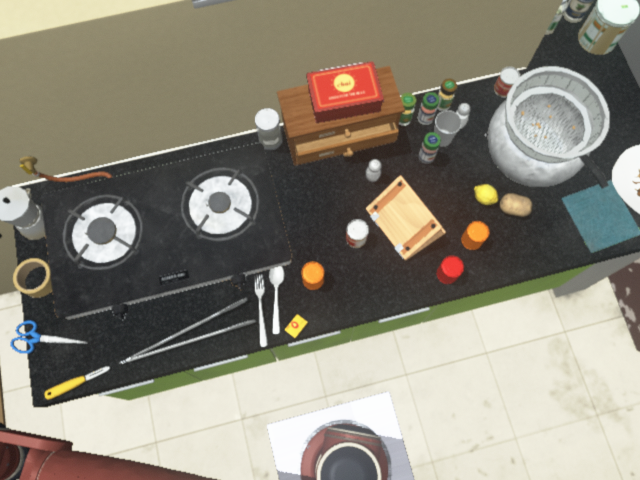

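View pics/side0.png

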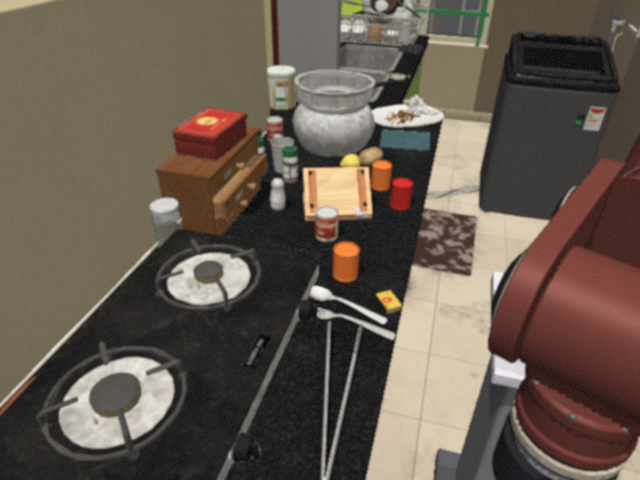

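The top view shows the board near (405,218), the grey/white tin at (357,234), the salt shaker at (373,170), and orange look-alikes at (313,275) and (475,235). In the side view the tin is at (327,225).

```bash
python3 - <<'E'
from h import *
im=cv2.imread('pics/top0.png');cv2.imwrite('pics/crop.png',cv2.resize(im[160:290,290:460],None,fx=4.6,fy=4.6,interpolation=cv2.INTER_CUBIC))
for n,(u0,u1,v0,v1) in dict(top=(300,455,160,290),side=(290,380,160,285)).items():
    W=np.load(n+'0.npy');c=W[v0:v1,u0:u1].reshape(-1,3)
    for lo,hi in ((.06,.2),):
        m=((c[:,2]>lo)&(c[:,2]<hi)).astype(np.uint8).reshape(v1-v0,u1-u0)
        k,l,st,_=cv2.connectedComponentsWithStats(m)
        for i in range(1,k):
            if st[i,4]>25: q=c[(l==i).ravel()];print(n,st[i]+[u0,v0,0,0,0],q.min(0).round(3),q.max(0).round(3),q.mean(0).round(3))
W=np.load('top0.npy')
for u,v in [(403,178),(367,210),(405,256),(443,231),(371,217),(398,182),(405,218),(390,230),(420,205),(357,226),(373,163),(440,235)]:print(u,v,np.median(W[v-1:v+2,u-1:u+2].reshape(-1,3),0).round(3))
E
```

```text
top [300 160  14   4  32] [ 0.787 -0.126  0.065] [ 0.794 -0.089  0.091] [ 0.79  -0.103  0.078]
top [368 160  13  14 146] [ 0.712 -0.298  0.06 ] [ 0.746 -0.265  0.096] [ 0.725 -0.28   0.082]
top [ 381  176   61   70 1842] [ 0.484 -0.395  0.06 ] [ 0.67  -0.278  0.115] [ 0.576 -0.338  0.085]
top [346 220  22  22 366] [ 0.536 -0.216  0.06 ] [ 0.594 -0.16   0.079] [ 0.564 -0.188  0.069]
top [440 256  15  23 264] [ 0.378 -0.412  0.06 ] [ 0.434 -0.369  0.076] [ 0.408 -0.389  0.069]
top [301 262  23  23 384] [ 0.453 -0.073  0.06 ] [ 0.51  -0.017  0.078] [ 0.481 -0.045  0.069]
side [290 160   8   5  36] [ 0.725 -0.449  0.06 ] [ 0.742 -0.425  0.076] [ 0.733 -0.435  0.067]
side [373 160   7  11  68] [ 0.481 -0.518  0.06 ] [ 0.505 -0.462  0.073] [ 0.493 -0.486  0.068]
side [ 304  167   67   27 1633] [ 0.482 -0.394  0.06 ] [ 0.667 -0.276  0.108] [ 0.576 -0.335  0.083]
side [316 205  23  17 298] [ 0.534 -0.218  0.06 ] [ 0.59  -0.153  0.073] [ 0.562 -0.184  0.068]
side [334 241  26  20 401] [ 0.451 -0.076  0.06 ] [ 0.508 -0.014  0.075] [ 0.479 -0.041  0.068]
side [290 247  31  38 920] [ 0.523 -0.007  0.071] [0.599 0.117 0.081] [0.552 0.051 0.078]
403 178 [ 0.704 -0.366  0.   ]
367 210 [ 0.63  -0.238  0.02 ]
405 256 [ 0.475 -0.299  0.028]
443 231 [ 0.521 -0.423  0.012]
371 217 [ 0.608 -0.242  0.025]
398 182 [ 0.657 -0.325  0.099]
405 218 [ 0.566 -0.32   0.069]
390 230 [ 0.553 -0.279  0.035]
420 205 [ 0.58  -0.361  0.104]
357 226 [ 0.576 -0.191  0.067]
373 163 [ 0.731 -0.278  0.091]
440 235 [ 0.513 -0.412  0.01 ]
```

View pics/crop.png

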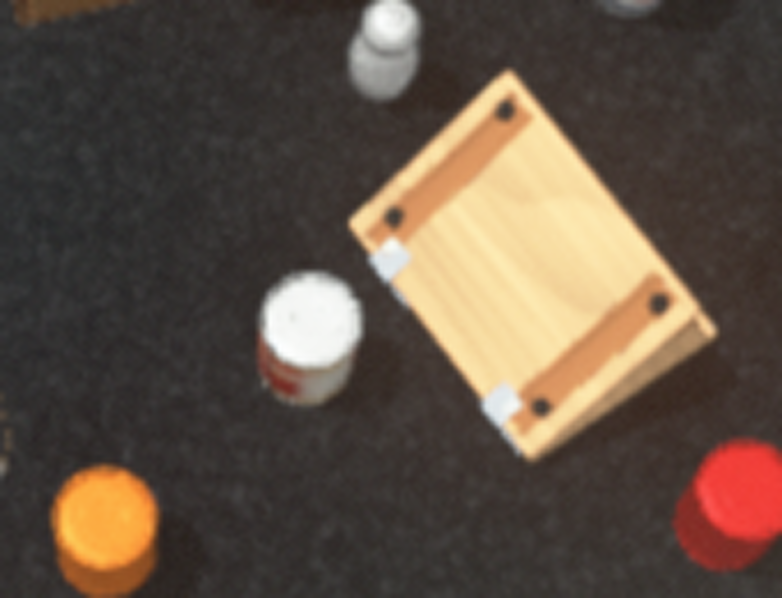

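```bash
python3 - <<'E'
from h import *
W=np.load('top0.npy');im=cv2.imread('pics/top0.png')
m=np.zeros((480,640),np.uint8)
cr=lambda p:[(x/4.6+290,y/4.6+160) for x,y in p]
poly=np.array(cr([(375,225),(508,85),(690,318),(530,440)]),np.int32);cv2.fillPoly(m,[poly],1)
q=W[m>0];q=q[(q[:,2]>.015)]
for _ in range(5):
    c=q.mean(0);n=np.linalg.svd(q-c,full_matrices=False)[2][2];n*=np.sign(n[2]);r=(q-c)@n;q=q[abs(r)<max(.004,2.5*r.std())]
print('n',n,'rms',r.std(),'tilt',np.arccos(n[2]),len(q))
# all points on the plane
A=W[160:290,340:460].reshape(-1,3);A=A[(abs((A-c)@n)<.005)&(A[:,2]>.012)]
s=np.cross(n,[0,0,1]);s/=np.linalg.norm(s)
if s[0]<0:s=-s
y=np.cross([0,0,1],s)
print('plane-derived spine dir',s, 'yaw',np.arctan2(s[1],s[0]))
al=np.arccos(n[2]);e=-y*np.cos(al)+np.array([0,0,np.sin(al)])
# spine: inner plane at z=.012 ; c-.009n + t e -> z=.012
p=c-.009*n;p=p-e*((p[2]-.012)/e[2])
B=A-p
print('along s',np.percentile(B@s,[.5,2,98,99.5]),'along e',np.percentile(B@e,[.5,2,98,99.5]))
rect=cv2.minAreaRect(np.c_[B@s,B@e].astype(np.float32));print(rect)
mid=p+s*np.percentile(B@s,[.5,99.5]).mean();print('spine mid',mid)
tin=np.array([.5635,-.187,0]);salt=np.array([.728,-.281,0])
for nme,o in dict(tin=tin,salt=salt,orange=np.array([.481,-.045,0]),red=np.array([.407,-.39,0])).items():
    print(nme,(o-mid)@s,(o-mid)@y)
print('edge mid',mid+.14*e+.0045*n)
for u,v in [(297,326),(276,270),(275,325),(262,280),(262,340)]:print(W[v,u].round(3))
E
```

```text
n [ 0.24114605 -0.93977639  0.24221668] rms 0.03234314334389665 tilt 1.3261464148212627 2687
plane-derived spine dir [ 0.96861977  0.24854725 -0.        ] yaw 0.2511801499160214
along s [-0.19180763 -0.18765315  0.17498156  0.18050391] along e [0.01070299 0.01288042 0.07990646 0.08352636]
((-0.005131781101226807, 0.036464057862758636), (0.3819960355758667, 0.06762874871492386), 5.271564960479736)
spine mid [ 0.55418899 -0.29652623  0.012     ]
tin 0.03624127007901227 0.10377504148919953
salt 0.1722157814150862 -0.028161239597224542
orange -0.008376151913843496 0.2618241973069749
red -0.16580281590965354 -0.05395712807999341
edge mid [ 0.56370247 -0.33360144  0.14892108]
[0.368 0.026 0.015]
[0.53  0.044 0.01 ]
[0.387 0.081 0.003]
[0.514 0.087 0.003]
[0.357 0.122 0.007]
```

```bash
python3 - <<'E'
from h import *
for n_ in ('top','side'):
    W=np.load(n_+'0.npy')
    if n_=='top':
        cr=[(x/4.6+290,y/4.6+160) for x,y in [(385,225),(508,90),(680,318),(530,435)]]
    else: cr=[(310,171),(366,170),(368,214),(308,214)]
    m=np.zeros((480,640),np.uint8);cv2.fillPoly(m,[np.array(cr,np.int32)],1)
    q=W[m>0];q=q[(q[:,2]>.03)&(q[:,2]<.2)]
    for _ in range(6):
        c=np.median(q,0) if _==0 else q.mean(0);n=np.linalg.svd(q-c,full_matrices=False)[2][2];n*=np.sign(n[2]);r=(q-c)@n;q=q[abs(r)<max(.003,2.5*r.std())]
    al=np.arccos(n[2]);print(n_,'n',n,'rms',r.std(),'angle',al,len(q))
    A=W.reshape(-1,3);A=A[(abs((A-c)@n)<.004)&(A[:,2]>.015)&(np.linalg.norm(A-c,axis=1)<.13)]
    s=np.cross(n,[0,0,1]);s/=np.linalg.norm(s);s*=np.sign(s[0]);y=np.cross([0,0,1],s)
    e=-y*np.cos(al)+np.array([0,0,np.sin(al)])
    p=c-.009*n;p=p-e*((p[2]-.012)/e[2]);B=A-p
    print('yaw',np.arctan2(s[1],s[0]),'along s',np.percentile(B@s,[.5,2,98,99.5]),'along e',np.percentile(B@e,[.5,2,98,99.5]))
    print(cv2.minAreaRect(np.c_[B@s,B@e].astype(np.float32)))
    mid=p+s*np.percentile(B@s,[1,99]).mean();print('spine mid',mid)
    for k,o in dict(tin=(.5635,-.187),salt=(.728,-.281),orange=(.481,-.045),red=(.407,-.39)).items():
        o=np.array([*o,0]);print(k,(o-mid)@s,(o-mid)@y)
    print('edge mid',mid+.14*e+.0045*n)
E
```

```text
top n [-0.21461334  0.59312812  0.7759769 ] rms 0.003180933570411255 angle 0.6825339422194651 2347
yaw 0.3471773545119213 along s [-0.0857847  -0.0834516   0.08892957  0.09212426] along e [0.00337269 0.00608157 0.13927989 0.14141297]
((0.0029728636145591736, 0.07154341787099838), (0.18034647405147552, 0.14182153344154358), 0.17776314914226532)
spine mid [ 0.55196614 -0.2659877   0.012     ]
tin 0.037720878805048166 0.07035071249326509
salt 0.1604232670509073 -0.07401124204726633
orange 0.00845786870965123 0.23194875159076375
red -0.178511558518794 -0.06728933636240302
edge mid [ 0.58796349 -0.36547378  0.10379848]
side n [-0.21736046  0.58962713  0.77787806] rms 0.002486586139511071 angle 0.6795142542655749 2154
yaw 0.35318362355504496 along s [-0.08637892 -0.08391215  0.08904167  0.09140053] along e [0.00129836 0.00447432 0.13593944 0.13807855]
((0.0024443790316581726, 0.06924952566623688), (0.17988456785678864, 0.1411450207233429), 0.6137297749519348)
spine mid [ 0.55037246 -0.26667387  0.012     ]
tin 0.03987538884769875 0.07021546711896638
salt 0.1617084923142191 -0.07488086260620667
orange 0.011583502050065862 0.23198635183383073
red -0.17717984636028017 -0.06612335665771492
edge mid [ 0.58706241 -0.36620159  0.10347859]
```

>>> arm_command:
  plan:
    - [[-54,-67,0,0,0,-0.66],[-54,-67,0,0,0,-0.66],[-54,-67,0,0,0,-0.66],[-54,-67,0,0,0,-0.66],[-54,-67,0,0,0,-0.66],[-54,-67,0,0,0,-0.66],[-54,-67,0,0,0,-0.66],[-54,-67,0,0,0,-0.66],[-54,-67,0,0,0,-0.66],[-54,-67,0,0,0,-0.66],[-54,-67,0,0,0,-0.66],[-54,-67,0,0,0,-0.66]]
  gripper: 0.05

```text
t: 1.1
tool_pos: [0.3687, 0.1319, 0.4045]
tool_rot: [-0.545, 3.094, 0.0]
contact_force: [0.3, 0.5, 0.4]
opening: 0.0407
grip_force: 0.0
```

```bash
cat >> h.py <<'E'
O=np.array([.551,-.266,0]);YAW=.35
def bw(x,y,z):return O+R.from_euler('z',YAW).apply([x,y,z])   # board->world
def st():
    o=get_obs();M=R.from_rotvec(o['tool_rot']).as_matrix()
    b=R.from_euler('z',-YAW).apply(o['tool_pos']-O)
    print('t',round(o['t'],2),'pos',o['tool_pos'].round(4),'board',b.round(4),'open',round(o['opening'],4),'F',o['contact_force'].round(1),'q',o['q'].round(2));print(M.round(3))
E
python3 -c "
from h import *
st();print(rel(bw(-.03,.07,.4)))"
```

```text
t 1.1 pos [0.3687 0.1319 0.4045] board [-0.0348  0.4363  0.4045] open 0.0407 F [0.3 0.5 0.4] q [ 0.15 -0.56  2.12  0.    1.58 -1.77]
[[-0.94  -0.342  0.   ]
 [-0.342  0.94   0.   ]
 [-0.    -0.    -1.   ]]
[ -0.53162949 -36.63222269   0.45145556]
```

>>> arm_command:
  plan:
    - [[-0.5,-36.6,0,0,0,0],[-0.5,-36.6,0,0,0,0],[-0.5,-36.6,0,0,0,0],[-0.5,-36.6,0,0,0,0],[-0.5,-36.6,0,0,0,0],[-0.5,-36.6,0,0,0,0],[-0.5,-36.6,0,0,0,0],[-0.5,-36.6,0,0,0,0],[-0.5,-36.6,0,0,0,0],[-0.5,-36.6,0,0,0,0],[-0.5,-36.6,6,0,0,0],[-0.5,-36.6,10,0,0,0]]

```text
t: 2.1
tool_pos: [0.4994, -0.2096, 0.3235]
tool_rot: [-0.541, 3.089, -0.007]
contact_force: [0.7, -0.9, -1.4]
opening: 0.0407
grip_force: 0.0
```

```bash
python3 -c "
from h import *
st();print(rel(bw(-.03,.07,.188)))
im,d=get_image('side');cv2.imwrite('pics/s1.png',im)"
```

```text
t 2.1 pos [ 0.4994 -0.2096  0.3235] board [-0.0291  0.0707  0.3235] open 0.0407 F [ 0.7 -0.9 -1.4] q [-0.53 -0.08  1.89  0.    1.33 -2.45]
[[-0.94  -0.34   0.006]
 [-0.34   0.94  -0.003]
 [-0.005 -0.005 -1.   ]]
[1.51692211e-01 7.19928622e-03 1.35527839e+01]
```

View pics/s1.png

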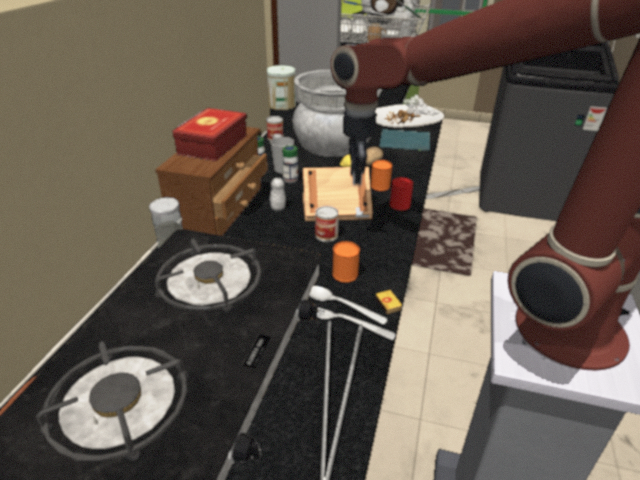

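The side view shows the fingers (358,180) in the air in front of the tin (327,225), with all objects still in their places.

>>> arm_command:
  plan:
    - [[0,0,4,0,0,0],[0,0,8,0,0,0],[0,0,11,0,0,0],[0,0,13,0,0,0],[0,0,13.5,0,0,0],[0,0,13.5,0,0,0]]

```text
t: 2.65
tool_pos: [0.4977, -0.2077, 0.1851]
tool_rot: [0.544, -3.091, -0.004]
contact_force: [0.1, 0.6, 0.1]
opening: 0.0405
grip_force: 0.0
```

```bash
python3 -c "
from h import *
st()"
```

```text
t 2.65 pos [ 0.4977 -0.2077  0.1851] board [-0.0301  0.073   0.1851] open 0.0405 F [0.1 0.6 0.1] q [-0.53  0.1   1.96  0.    1.09 -2.45]
[[-0.94  -0.342 -0.004]
 [-0.342  0.94   0.002]
 [ 0.003  0.003 -1.   ]]
```

>>> arm_command:
  plan:
    - [[-1,0,0,0,0,0],[-2,0,0,0,0,0],[-2.6,0,0,0,0,0],[-3.2,0,0,0,0,0],[-3.8,0,0,0,0,0],[-4.6,0,0,0,0,0],[-5.4,0,0,0,0,0],[-6.2,0,0,0,0,0],[-7.0,0,0,0,0,0],[-7.8,0,0,0,0,0],[-8.4,0,0,0,0,0],[-8.8,0,0,0,0,0]]

```text
t: 3.65
tool_pos: [0.582, -0.1783, 0.187]
tool_rot: [0.545, -3.094, 0.001]
contact_force: [-4.4, -0.7, 5.6]
opening: 0.0406
grip_force: 0.9
```

>>> arm_command:
  plan:
    - [[-0.6,0,0,0,0,0],[-1.3,0,0,0,0,0],[-2,0,0,0,0,0],[-2.7,0,0,0,0,0],[-3.4,0,0,0,0,0],[-4.0,0,0,0,0,0],[-4.5,0,0,0,0,0],[-4.9,0,0,0,0,0],[-5.0,0,0,0,0,0],[-5.0,0,0,0,0,0]]

```text
t: 4.48
tool_pos: [0.6285, -0.1614, 0.1868]
tool_rot: [0.544, -3.094, 0.0]
contact_force: [-3.4, -1.2, 4.2]
opening: 0.0409
grip_force: 0.4
```

```bash
python3 - <<'E'
from h import *
st()
im,d=get_image('side');W=world('side',d);cv2.imwrite('pics/s2.png',cv2.resize(im[140:300,250:430],None,fx=4,fy=3.7))
E
```

```text
t 4.48 pos [ 0.6285 -0.1614  0.1868] board [0.1087 0.0717 0.1868] open 0.0409 F [-3.4 -1.2  4.2] q [-0.37  0.32  1.69 -0.    1.12 -2.28]
[[-0.94  -0.341 -0.   ]
 [-0.341  0.94  -0.   ]
 [ 0.    -0.    -1.   ]]
```

View pics/s2.png

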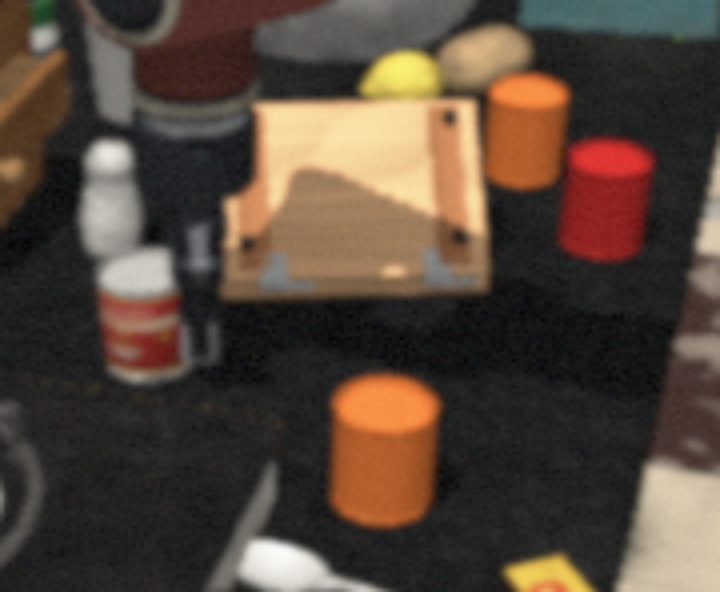

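The crop shows the tin upright at (145,315), past the board's far end, with the salt shaker at (108,200) untouched. I'll back off and raise the arm.

>>> arm_command:
  plan:
    - [[1,0,0,0,0,0],[2.5,0,0,0,0,0],[5,0,0,0,0,0],[7,0,0,0,0,0],[8,0,-4,0,0,0],[8,0,-8,0,0,0],[8,0,-12,0,0,0],[8,0,-16,0,0,0],[8,0,-20,0,0,0],[8,0,-22,0,0,0],[8,0,-22,0,0,0],[8,0,-22,0,0,0]]

```text
t: 5.53
tool_pos: [0.5528, -0.1886, 0.4076]
tool_rot: [-0.544, 3.091, -0.002]
contact_force: [0.3, -0.6, -0.5]
opening: 0.0404
grip_force: 0.0
```

```bash
cat >> h.py <<'E'
def tau(th):return np.radians(np.interp(np.degrees(th),[39,100],[35,0]))
def tcp(th,gap=0):
    t=tau(th);d=np.array([np.sin(t),-np.cos(t)]);n=np.array([np.cos(t),np.sin(t)])
    P=lambda r:np.array([-r*np.cos(th),.012+r*np.sin(th)])
    C=P(.14)+.025*d if np.pi/2-t>th else P(.115)
    T=C-.0145*n-.173*d-gap*n
    return np.array([0,*T]),t
E
python3 - <<'E'
from h import *
st()
im,d=get_image('side');W=world('side',d).reshape(-1,3)
B=(W-O)@R.from_euler('z',YAW).as_matrix()
q=B[(B[:,2]>.06)&(B[:,2]<.08)&(B[:,0]>.09)&(B[:,0]<.19)&(B[:,1]>.02)&(B[:,1]<.13)]
print('tin',len(q),q.min(0),q.max(0),q.mean(0))
for th in np.arange(.6,3.15,.2):print(round(th,2),tcp(th)[0].round(3),round(tcp(th)[1],3))
print('pre',tcp(.64,.06))
E
```

```text
t 5.53 pos [ 0.5528 -0.1886  0.4076] board [0.0282 0.0721 0.4076] open 0.0404 F [ 0.3 -0.6 -0.5] q [-0.46 -0.05  1.71  0.    1.48 -2.38]
[[-0.94  -0.341  0.003]
 [-0.341  0.94  -0.001]
 [-0.003 -0.002 -1.   ]]
tin 310 [0.11027759 0.04425562 0.06008338] [0.16524835 0.10366851 0.07528825] [0.13824749 0.07643136 0.06833753]
0.6 [ 0.    -0.212  0.204] 0.611
0.8 [ 0.    -0.186  0.232] 0.542
1.0 [ 0.    -0.15   0.258] 0.428
1.2 [ 0.    -0.11   0.279] 0.313
1.4 [ 0.    -0.068  0.292] 0.198
1.6 [ 0.    -0.026  0.298] 0.083
1.8 [0.    0.012 0.297] 0.0
2.0 [0.    0.033 0.29 ] 0.0
2.2 [0.    0.053 0.278] 0.0
2.4 [0.    0.07  0.263] 0.0
2.6 [0.    0.084 0.244] 0.0
2.8 [0.    0.094 0.224] 0.0
3.0 [0.    0.099 0.201] 0.0
pre (array([ 0.        , -0.25820955,  0.17411042]), np.float64(0.6108652381980153))
```

>>> arm_command:
  plan:
    - [[2.8,-33,0,0,0,0],[2.8,-33,0,0,0,0],[2.8,-33,0,0,0,0],[2.8,-33,0,0,0,0],[2.8,-33,0,0,0,0],[2.8,-33,0,-0.1,0,0],[2.8,-33,0,-0.22,0,0],[2.8,-33,0,-0.34,0,0],[2.8,-33,0,-0.46,0,0],[2.8,-33,0,-0.58,0,0],[2.8,-33,0,-0.61,0,0],[2.8,-33,0,-0.61,0,0]]
  gripper: 1
  force: 60

```text
t: 6.58
tool_pos: [0.639, -0.5094, 0.4003]
tool_rot: [0.499, -2.851, -0.909]
contact_force: [0.5, -0.1, -0.2]
opening: -0.0001
grip_force: 0.0
```

```bash
python3 - <<'E'
from h import *
st();p,t=tcp(.64,.06);print(rel(bw(*p)))
im,d=get_image('top');cv2.imwrite('pics/t2.png',im)
W=world('top',d).reshape(-1,3);B=(W-O)@R.from_euler('z',YAW).as_matrix()
E
```

```text
t 6.58 pos [ 0.639  -0.5094  0.4003] board [-0.0008 -0.2588  0.4003] open -0.0001 F [ 0.5 -0.1 -0.2] q [-0.8   0.65  0.92  0.29  2.13 -2.63]
[[-0.94  -0.276 -0.199]
 [-0.34   0.767  0.544]
 [ 0.003  0.579 -0.815]]
[ -0.13921789 -13.04743762  18.48080651]
```

View pics/t2.png

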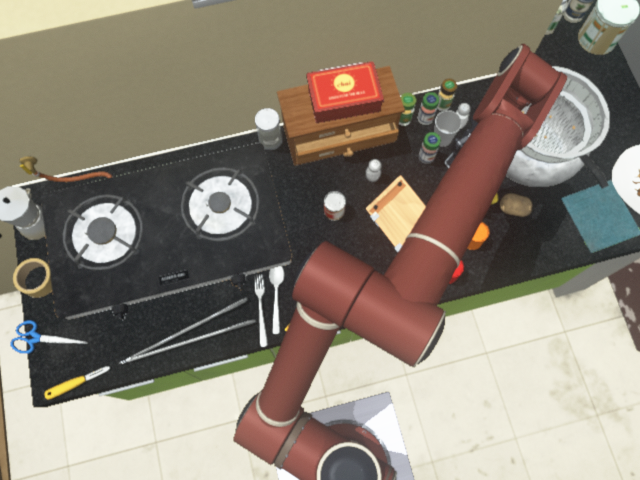

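```bash
python3 - <<'E'
from h import *
im,d=get_image('top');W=world('top',d);W0=np.load('top0.npy')
for n,w,u,v in [('wrist',W,530,85),('wrist',W,545,70),('wrist',W,520,55),('wr',W,500,120),('arm',W,450,200),('pot',W0,490,110),('pot',W0,525,75),('pot',W0,548,175),('pot',W0,600,110),('jar',W0,430,147),('jar',W0,446,122),('jar',W0,463,113),('lemon',W0,486,193),('pot.',W0,516,203)]:print(n,u,v,w[v,u].round(3))
W0=np.load('side0.npy')
for u,v in [(333,75),(300,85),(370,85),(333,110),(350,160),(372,155)]:print('side',u,v,W0[v,u].round(3))
E
```

```text
wrist 530 85 [ 0.633 -0.547  0.508]
wrist 545 70 [ 0.648 -0.578  0.528]
wrist 520 55 [ 0.684 -0.533  0.543]
wr 500 120 [ 0.56  -0.448  0.537]
arm 450 200 [ 0.413 -0.29   0.577]
pot 490 110 [ 0.85  -0.679 -0.001]
pot 525 75 [ 0.811 -0.698  0.227]
pot 548 175 [ 0.567 -0.704  0.126]
pot 600 110 [ 0.675 -0.855  0.211]
jar 430 147 [ 0.733 -0.438  0.101]
jar 446 122 [ 0.825 -0.526  0.04 ]
jar 463 113 [ 0.818 -0.564  0.085]
lemon 486 193 [ 0.585 -0.559  0.051]
pot. 516 203 [ 0.537 -0.629  0.048]
side 333 75 [ 0.723 -0.852  0.206]
side 300 85 [ 0.78  -0.652  0.226]
side 370 85 [ 0.568 -0.718  0.226]
side 333 110 [ 0.664 -0.628  0.166]
side 350 160 [ 0.584 -0.544  0.045]
side 372 155 [ 0.527 -0.608  0.041]
```

The top view shows the arm tilted over the board's right side, with the tin at (334,206) clear of the board. The tall pot stands close to the wrist, so I'll use a smaller tilt.

```bash
sed -i 's/\[35,0\]/[20,0]/; s/\.025\*d/.03*d/; s/P(\.115)/P(.11)/' h.py; cat >> h.py <<'E'
def plan(ths,gap=0,dy=0):
    """rows from the current measured pose"""
    o=get_obs();r0=R.from_rotvec(o['tool_rot']);out=[]
    for th in ths:
        p,t=tcp(th,gap);p[1]+=dy
        d=r0.inv().apply(bw(*p)-o['tool_pos'])*100
        Rg=R.from_euler('z',YAW)*R.from_euler('x',t)*R.from_matrix(np.array([[-1,0,0],[0,1,0],[0,0,-1.]]))
        out.append([*d.round(1),*(r0.inv()*Rg).as_rotvec().round(2)]);print(round(float(th),2),out[-1])
E
python3 - <<'E'
from h import *
plan([.66],.04);print(tcp(.66,.04))
E
```

```text
0.66 [np.float64(-0.1), np.float64(-7.0), np.float64(18.2), np.float64(0.26), np.float64(-0.0), np.float64(-0.0)]
(array([ 0.        , -0.21072104,  0.21357231]), np.float64(0.3490658503988659))
```

>>> arm_command:
  plan:
    - [[0,-1.4,3.6,0.1,0,0],[0,-2.8,7.2,0.2,0,0],[0,-4.2,10.8,0.26,0,0],[0,-5.2,13.5,0.26,0,0],[0,-6.2,16,0.26,0,0],[0,-6.8,17.6,0.26,0,0],[0,-7,18.2,0.26,0,0],[0,-7,18.2,0.26,0,0]]

```text
t: 7.35
tool_pos: [0.6225, -0.4628, 0.2144]
tool_rot: [0.526, -2.986, -0.533]
contact_force: [-0.2, -0.1, 0.7]
opening: 0.0001
grip_force: 0.0
```

```bash
python3 - <<'E'
from h import *
st();plan([.66,.66],.01);plan(np.arange(.7,1.05,.04))
im,d=get_image('side');cv2.imwrite('pics/s3.png',cv2.resize(im[60:260,240:440],None,fx=3,fy=3))
E
```

```text
t 7.35 pos [ 0.6225 -0.4628  0.2144] board [-0.0003 -0.2094  0.2144] open 0.0001 F [-0.2 -0.1  0.7] q [-0.76  0.62  1.25  0.15  1.59 -2.7 ]
[[-0.94  -0.32  -0.12 ]
 [-0.342  0.882  0.325]
 [ 0.002  0.346 -0.938]]
0.66 [np.float64(-0.0), np.float64(2.9), np.float64(0.0), np.float64(0.0), np.float64(-0.0), np.float64(-0.0)]
0.66 [np.float64(-0.0), np.float64(2.9), np.float64(0.0), np.float64(0.0), np.float64(-0.0), np.float64(-0.0)]
0.7 [np.float64(-0.0), np.float64(4.4), np.float64(-0.2), np.float64(0.01), np.float64(-0.0), np.float64(-0.0)]
0.74 [np.float64(-0.0), np.float64(5.1), np.float64(-0.5), np.float64(0.02), np.float64(-0.0), np.float64(-0.0)]
0.78 [np.float64(-0.0), np.float64(5.8), np.float64(-0.8), np.float64(0.04), np.float64(-0.0), np.float64(-0.0)]
0.82 [np.float64(-0.0), np.float64(6.5), np.float64(-1.0), np.float64(0.05), np.float64(-0.0), np.float64(-0.0)]
0.86 [np.float64(-0.0), np.float64(7.2), np.float64(-1.2), np.float64(0.06), np.float64(-0.0), np.float64(-0.0)]
0.9 [np.float64(-0.0), np.float64(7.9), np.float64(-1.4), np.float64(0.08), np.float64(-0.0), np.float64(-0.0)]
0.94 [np.float64(-0.0), np.float64(8.6), np.float64(-1.6), np.float64(0.09), np.float64(-0.0), np.float64(-0.0)]
0.98 [np.float64(-0.0), np.float64(9.4), np.float64(-1.7), np.float64(0.1), np.float64(-0.0), np.float64(-0.0)]
1.02 [np.float64(-0.0), np.float64(10.1), np.float64(-1.9), np.float64(0.12), np.float64(-0.0), np.float64(-0.0)]
```

View pics/s3.png

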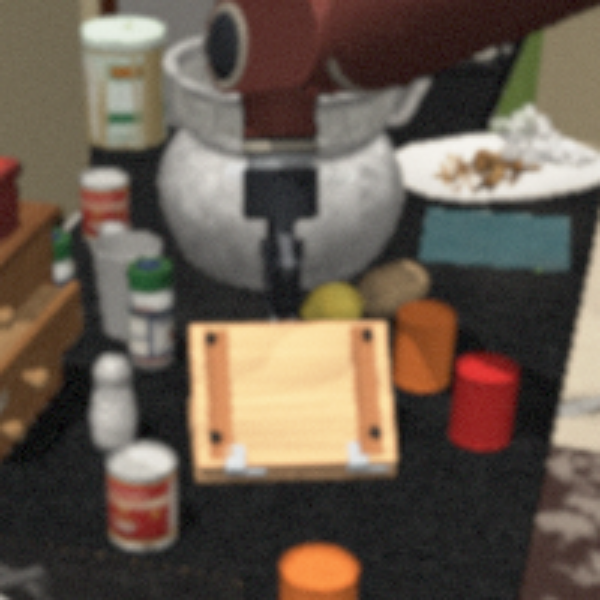

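The side crop shows the fingers (285,300) going in behind the middle of the leaf's free edge, and the tin (143,497) standing clear. I'll start the push with a short, slow move.

>>> arm_command:
  plan:
    - [[0,1.5,0,0,0,0],[0,2.9,0,0,0,0],[0,3.7,-0.1,0,0,0],[0,4.4,-0.3,0.01,0,0],[0,5.1,-0.6,0.02,0,0],[0,5.8,-0.9,0.04,0,0],[0,6.5,-1.1,0.05,0,0],[0,7.2,-1.3,0.06,0,0],[0,7.9,-1.5,0.08,0,0]]

```text
t: 8.15
tool_pos: [0.6, -0.3998, 0.2603]
tool_rot: [0.532, -3.025, -0.404]
contact_force: [3.6, -2.1, 1.7]
opening: -0.0002
grip_force: 1.8
```

```bash
cat >> h.py <<'E'
def leaf():
    im,d=get_image('side');W=world('side',d).reshape(-1,3);B=(W-O)@R.from_euler('z',YAW).as_matrix()
    q=B[(abs(B[:,0]+.0)<.085)&(abs(B[:,0])>.035)&(abs(B[:,1])<.17)&(B[:,2]>.03)&(B[:,2]<.18)]
    for _ in range(5):
        c=np.median(q,0) if _==0 else q.mean(0);v=np.linalg.svd(q[:,1:]-c[1:],full_matrices=False)[2]
        r=(q[:,1:]-c[1:])@v[1];q=q[abs(r)<max(.004,2*r.std())]
    e=v[0]*np.sign(v[0][1]);print('leaf angle',np.arctan2(e[1],-e[0]).round(3),'rms',r.std().round(4),len(q))
    return im
E
python3 - <<'E'
from h import *
st();leaf();plan(np.arange(.94,1.4,.04))
E
```

```text
t 8.15 pos [ 0.6    -0.3998  0.2603] board [ 1.000e-04 -1.425e-01  2.603e-01] open -0.0002 F [ 3.6 -2.1  1.7] q [-0.71  0.44  1.42  0.13  1.52 -2.65]
[[-0.94  -0.329 -0.088]
 [-0.341  0.907  0.247]
 [-0.002  0.262 -0.965]]
leaf angle 0.88 rms 0.0021 1495
0.94 [np.float64(0.0), np.float64(0.7), np.float64(0.4), np.float64(0.0), np.float64(0.0), np.float64(-0.0)]
0.98 [np.float64(0.0), np.float64(1.4), np.float64(0.2), np.float64(0.01), np.float64(0.0), np.float64(-0.0)]
1.02 [np.float64(0.0), np.float64(2.1), np.float64(-0.0), np.float64(0.03), np.float64(0.0), np.float64(-0.0)]
1.06 [np.float64(0.0), np.float64(2.9), np.float64(-0.2), np.float64(0.04), np.float64(0.0), np.float64(-0.0)]
1.1 [np.float64(0.0), np.float64(3.6), np.float64(-0.3), np.float64(0.05), np.float64(0.0), np.float64(-0.0)]
1.14 [np.float64(0.0), np.float64(4.3), np.float64(-0.4), np.float64(0.07), np.float64(0.0), np.float64(-0.0)]
1.18 [np.float64(0.0), np.float64(5.1), np.float64(-0.5), np.float64(0.08), np.float64(0.0), np.float64(-0.0)]
1.22 [np.float64(0.0), np.float64(5.8), np.float64(-0.6), np.float64(0.09), np.float64(0.0), np.float64(-0.0)]
1.26 [np.float64(0.0), np.float64(6.6), np.float64(-0.6), np.float64(0.11), np.float64(0.0), np.float64(-0.0)]
1.3 [np.float64(0.0), np.float64(7.3), np.float64(-0.6), np.float64(0.12), np.float64(0.0), np.float64(-0.0)]
1.34 [np.float64(0.0), np.float64(8.1), np.float64(-0.6), np.float64(0.13), np.float64(0.0), np.float64(-0.0)]
1.38 [np.float64(0.0), np.float64(8.8), np.float64(-0.6), np.float64(0.15), np.float64(0.0), np.float64(-0.0)]
```

>>> arm_command:
  plan:
    - [[0,0.7,0.2,0,0,0],[0,1.4,0.1,0.01,0,0],[0,2.1,0,0.03,0,0],[0,2.9,-0.2,0.04,0,0],[0,3.6,-0.3,0.05,0,0],[0,4.3,-0.4,0.07,0,0],[0,5.1,-0.5,0.08,0,0],[0,5.8,-0.6,0.09,0,0],[0,6.6,-0.6,0.11,0,0],[0,7.3,-0.6,0.12,0,0],[0,8.1,-0.6,0.13,0,0],[0,8.8,-0.6,0.15,0,0]]

```text
t: 9.2
tool_pos: [0.5708, -0.3203, 0.2871]
tool_rot: [0.54, -3.068, -0.184]
contact_force: [0.0, -1.8, -0.9]
opening: -0.0003
grip_force: 0.9
```

```bash
python3 - <<'E'
from h import *
st();leaf();plan(np.arange(1.42,1.88,.04))
E
```

```text
t 9.2 pos [ 0.5708 -0.3203  0.2871] board [ 0.     -0.0578  0.2871] open -0.0003 F [ 0.  -1.8 -0.9] q [-0.64  0.24  1.61  0.07  1.39 -2.57]
[[-0.94  -0.339 -0.041]
 [-0.341  0.933  0.112]
 [ 0.001  0.12  -0.993]]
leaf angle 1.383 rms 0.0019 1536
1.42 [np.float64(0.0), np.float64(0.7), np.float64(-0.3), np.float64(0.01), np.float64(-0.0), np.float64(-0.0)]
1.46 [np.float64(0.0), np.float64(1.4), np.float64(-0.3), np.float64(0.03), np.float64(-0.0), np.float64(-0.0)]
1.5 [np.float64(0.0), np.float64(2.1), np.float64(-0.3), np.float64(0.04), np.float64(-0.0), np.float64(-0.0)]
1.54 [np.float64(0.0), np.float64(2.8), np.float64(-0.3), np.float64(0.05), np.float64(-0.0), np.float64(-0.0)]
1.58 [np.float64(0.0), np.float64(3.5), np.float64(-0.2), np.float64(0.07), np.float64(-0.0), np.float64(-0.0)]
1.62 [np.float64(0.0), np.float64(4.1), np.float64(-0.2), np.float64(0.08), np.float64(-0.0), np.float64(-0.0)]
1.66 [np.float64(0.0), np.float64(4.8), np.float64(-0.1), np.float64(0.09), np.float64(-0.0), np.float64(-0.0)]
1.7 [np.float64(0.0), np.float64(5.4), np.float64(0.0), np.float64(0.1), np.float64(-0.0), np.float64(-0.0)]
1.74 [np.float64(0.0), np.float64(6.1), np.float64(0.1), np.float64(0.12), np.float64(-0.0), np.float64(-0.0)]
1.78 [np.float64(0.0), np.float64(6.5), np.float64(0.3), np.float64(0.12), np.float64(-0.0), np.float64(-0.0)]
1.82 [np.float64(0.0), np.float64(7.0), np.float64(0.4), np.float64(0.12), np.float64(-0.0), np.float64(-0.0)]
1.86 [np.float64(0.0), np.float64(7.4), np.float64(0.6), np.float64(0.12), np.float64(-0.0), np.float64(-0.0)]
```

>>> arm_command:
  plan:
    - [[0,0.7,-0.3,0.01,0,0],[0,1.4,-0.3,0.03,0,0],[0,2.1,-0.3,0.04,0,0],[0,2.8,-0.3,0.05,0,0],[0,3.5,-0.2,0.07,0,0],[0,4.1,-0.2,0.08,0,0],[0,4.8,-0.1,0.09,0,0],[0,5.4,0,0.1,0,0],[0,6.1,0.1,0.12,0,0],[0,6.5,0.3,0.12,0,0],[0,7.0,0.4,0.12,0,0],[0,7.4,0.6,0.12,0,0]]

```text
t: 10.25
tool_pos: [0.5459, -0.251, 0.2906]
tool_rot: [-0.544, 3.094, 0.0]
contact_force: [0.4, -1.3, 2.3]
opening: 0.0002
grip_force: 0.8
```

```bash
python3 - <<'E'
from h import *
st();leaf();plan(np.arange(1.9,2.5,.05))
E
```

```text
t 10.25 pos [ 0.5459 -0.251   0.2906] board [0.0003 0.0159 0.2906] open 0.0002 F [ 0.4 -1.3  2.3] q [-0.55  0.09  1.77  0.    1.28 -2.47]
[[-0.94  -0.341  0.   ]
 [-0.341  0.94   0.   ]
 [-0.    -0.    -1.   ]]
leaf angle 1.822 rms 0.0017 1312
1.9 [np.float64(0.0), np.float64(0.5), np.float64(0.1), np.float64(0.0), np.float64(-0.0), np.float64(-0.0)]
1.95 [np.float64(0.0), np.float64(1.0), np.float64(0.3), np.float64(0.0), np.float64(-0.0), np.float64(-0.0)]
2.0 [np.float64(0.0), np.float64(1.5), np.float64(0.5), np.float64(0.0), np.float64(-0.0), np.float64(-0.0)]
2.05 [np.float64(0.0), np.float64(2.0), np.float64(0.8), np.float64(0.0), np.float64(-0.0), np.float64(-0.0)]
2.1 [np.float64(0.0), np.float64(2.5), np.float64(1.0), np.float64(0.0), np.float64(-0.0), np.float64(-0.0)]
2.15 [np.float64(0.0), np.float64(2.9), np.float64(1.3), np.float64(0.0), np.float64(-0.0), np.float64(-0.0)]
2.2 [np.float64(0.0), np.float64(3.4), np.float64(1.6), np.float64(0.0), np.float64(-0.0), np.float64(-0.0)]
2.25 [np.float64(0.0), np.float64(3.8), np.float64(2.0), np.float64(0.0), np.float64(-0.0), np.float64(-0.0)]
2.3 [np.float64(0.0), np.float64(4.2), np.float64(2.3), np.float64(0.0), np.float64(-0.0), np.float64(-0.0)]
2.35 [np.float64(0.0), np.float64(4.6), np.float64(2.7), np.float64(0.0), np.float64(-0.0), np.float64(-0.0)]
2.4 [np.float64(0.0), np.float64(5.0), np.float64(3.1), np.float64(0.0), np.float64(-0.0), np.float64(-0.0)]
2.45 [np.float64(0.0), np.float64(5.4), np.float64(3.5), np.float64(0.0), np.float64(-0.0), np.float64(-0.0)]
2.5 [np.float64(0.0), np.float64(5.7), np.float64(3.9), np.float64(0.0), np.float64(-0.0), np.float64(-0.0)]
```

>>> arm_command:
  plan:
    - [[0,0.5,0.2,0,0,0],[0,1.0,0.3,0,0,0],[0,1.5,0.5,0,0,0],[0,2.0,0.8,0,0,0],[0,2.5,1.0,0,0,0],[0,2.9,1.3,0,0,0],[0,3.4,1.6,0,0,0],[0,3.8,2.0,0,0,0],[0,4.2,2.3,0,0,0],[0,4.6,2.7,0,0,0],[0,5.0,3.1,0,0,0],[0,5.4,3.5,0,0,0]]

```text
t: 11.3
tool_pos: [0.5274, -0.2003, 0.255]
tool_rot: [0.544, -3.094, -0.0]
contact_force: [1.3, -0.0, 1.2]
opening: -0.0006
grip_force: 0.7
```

```bash
python3 - <<'E'
from h import *
st();leaf();plan(np.arange(2.5,3.19,.06))
E
```

```text
t 11.3 pos [ 0.5274 -0.2003  0.255 ] board [0.0003 0.0698 0.255 ] open -0.0006 F [ 1.3 -0.   1.2] q [-0.49  0.05  1.88  0.    1.21 -2.41]
[[-0.94  -0.341 -0.   ]
 [-0.341  0.94   0.   ]
 [ 0.     0.    -1.   ]]
leaf angle 2.391 rms 0.0012 379
2.5 [np.float64(0.0), np.float64(0.3), np.float64(0.3), np.float64(0.0), np.float64(-0.0), np.float64(-0.0)]
2.56 [np.float64(0.0), np.float64(0.7), np.float64(0.8), np.float64(0.0), np.float64(-0.0), np.float64(-0.0)]
2.62 [np.float64(0.0), np.float64(1.0), np.float64(1.4), np.float64(0.0), np.float64(-0.0), np.float64(-0.0)]
2.68 [np.float64(0.0), np.float64(1.3), np.float64(2.0), np.float64(0.0), np.float64(-0.0), np.float64(-0.0)]
2.74 [np.float64(0.0), np.float64(1.6), np.float64(2.6), np.float64(0.0), np.float64(-0.0), np.float64(-0.0)]
2.8 [np.float64(0.0), np.float64(1.8), np.float64(3.2), np.float64(0.0), np.float64(-0.0), np.float64(-0.0)]
2.86 [np.float64(0.0), np.float64(2.1), np.float64(3.8), np.float64(0.0), np.float64(-0.0), np.float64(-0.0)]
2.92 [np.float64(0.0), np.float64(2.2), np.float64(4.5), np.float64(0.0), np.float64(-0.0), np.float64(-0.0)]
2.98 [np.float64(0.0), np.float64(2.3), np.float64(5.1), np.float64(0.0), np.float64(-0.0), np.float64(-0.0)]
3.04 [np.float64(0.0), np.float64(2.4), np.float64(5.8), np.float64(0.0), np.float64(-0.0), np.float64(-0.0)]
3.1 [np.float64(0.0), np.float64(2.5), np.float64(6.4), np.float64(0.0), np.float64(-0.0), np.float64(-0.0)]
3.16 [np.float64(0.0), np.float64(2.5), np.float64(7.1), np.float64(0.0), np.float64(-0.0), np.float64(-0.0)]
```

>>> arm_command:
  plan:
    - [[0,0.3,0.4,0,0,0],[0,0.7,0.9,0,0,0],[0,1.0,1.4,0,0,0],[0,1.3,2.0,0,0,0],[0,1.6,2.6,0,0,0],[0,1.8,3.2,0,0,0],[0,2.1,3.8,0,0,0],[0,2.2,4.5,0,0,0],[0,2.3,5.1,0,0,0],[0,2.4,5.7,0,0,0],[0,2.5,6.2,0,0,0],[0,2.5,6.5,0,0,0]]

```text
t: 12.35
tool_pos: [0.5189, -0.1771, 0.1896]
tool_rot: [0.544, -3.094, -0.001]
contact_force: [-0.0, 1.4, 1.1]
opening: 0.0
grip_force: 0.5
```

>>> arm_command:
  plan:
    - [[0,0,0.2,0,0,0],[0,0,0.4,0,0,0],[0,0,0.5,0,0,0],[0,0,0.5,0,0,0]]

```text
t: 12.68
tool_pos: [0.519, -0.1773, 0.1855]
tool_rot: [0.544, -3.094, -0.0]
contact_force: [-0.3, 0.7, -0.5]
opening: 0.0
grip_force: 0.0
```

```bash
python3 - <<'E'
from h import *
st()
im,d=get_image('side');W=world('side',d).reshape(-1,3);B=(W-O)@R.from_euler('z',YAW).as_matrix()
for lo,hi in((.02,.05),(.05,.08),(.08,.1),(.1,.13),(-.13,-.03)):
    q=B[(abs(B[:,0])<.08)&(abs(B[:,0])>.045)&(B[:,1]>lo)&(B[:,1]<hi)&(B[:,2]<.08)];print(lo,hi,len(q),np.median(q[:,2]).round(4))
E
```

```text
t 12.68 pos [ 0.519  -0.1773  0.1855] board [0.0004 0.0943 0.1855] open 0.0 F [-0.3  0.7 -0.5] q [-0.46  0.12  1.94 -0.    1.08 -2.38]
[[-0.94  -0.341 -0.   ]
 [-0.341  0.94   0.   ]
 [ 0.     0.    -1.   ]]
0.02 0.05 161 0.0117
0.05 0.08 175 0.0118
0.08 0.1 123 0.0118
0.1 0.13 192 0.0118
-0.13 -0.03 383 0.0121
```

>>> arm_command:
  plan:
    - [[0,0,0.1,0,0,0],[0,0,0.2,0,0,0],[0,0,0.3,0,0,0],[0,0,0.3,0,0,0],[0,0,0.3,0,0,0]]

```text
t: 13.15
tool_pos: [0.5195, -0.1775, 0.185]
tool_rot: [0.544, -3.093, -0.0]
contact_force: [-8.1, 2.2, 16.5]
opening: 0.0003
grip_force: 7.9
```

Pressing with 16 N, the leaf is against its stop. I'll retreat straight up.

>>> arm_command:
  plan:
    - [[0,0,-0.5,0,0,0],[0,0,-2,0,0,0],[0,0,-5,0,0,0],[0,0,-9,0,0,0],[0,0,-13,0,0,0],[0,0,-17,0,0,0],[0,0,-20,0,0,0],[0,0,-20,0,0,0],[0,0,-20,0,0,0],[0,0,-20,0,0,0],[0,0,-20,0,0,0],[0,0,-20,0,0,0]]

```text
t: 14.15
tool_pos: [0.5186, -0.177, 0.38]
tool_rot: [0.544, -3.091, -0.004]
contact_force: [-0.5, -0.2, 0.7]
opening: 0.0001
grip_force: 0.0
```

```bash
python3 - <<'E'
from h import *
st()
im,d=get_image('side');W=world('side',d).reshape(-1,3);B=(W-O)@R.from_euler('z',YAW).as_matrix()
for lo,hi in((.02,.05),(.05,.08),(.08,.1),(.1,.13),(-.13,-.03)):
    q=B[(abs(B[:,0])<.08)&(B[:,1]>lo)&(B[:,1]<hi)&(B[:,2]<.08)];print(lo,hi,len(q),np.median(q[:,2]).round(4))
q=B[(B[:,2]>.06)&(B[:,2]<.08)&(B[:,0]>.09)&(B[:,0]<.19)&(B[:,1]>.02)&(B[:,1]<.13)];print('tin',q.mean(0))
cv2.imwrite('pics/s4.png',im)
E
```

```text
t 14.15 pos [ 0.5186 -0.177   0.38  ] board [0.     0.0947 0.38  ] open 0.0001 F [-0.5 -0.2  0.7] q [-0.46 -0.11  1.82 -0.    1.44 -2.38]
[[-0.94  -0.341 -0.004]
 [-0.341  0.94   0.002]
 [ 0.003  0.003 -1.   ]]
0.02 0.05 370 0.0117
0.05 0.08 389 0.0118
0.08 0.1 291 0.0117
0.1 0.13 389 0.0117
-0.13 -0.03 1009 0.0116
tin [0.13774297 0.07644536 0.06826765]
```

View pics/s4.png

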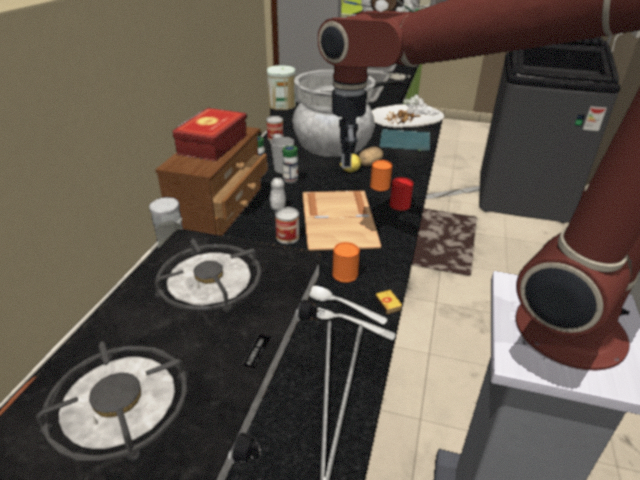

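The side view shows the board fully open and flat at (340,220), the tin upright and clear at (287,225), and everything else in its place.

```bash
python3 -c "
from station import *
print(finish_job())"
```

```text
the job is handed in; nothing more can be done
None
```

The board is unfolded and the job is handed in: the leaf lies flat against its stop, the tin stands upright about 138 mm along the spine (120 mm needed), and nothing else was disturbed; the judge's verdict was not shown.

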